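# Roll a sample vial onto the reader's scan line and press the read key

### The arm

A 6-joint arm with a two-finger parallel gripper is mounted at the origin on a cart in front of the work surface, level with it; the furniture and walls round the work are solid. World frame = base frame: x ahead of the robot, y to its left, z up, the work surface at z = 0. Lengths are in mm, angles in rad, forces in N, time in s.
With the tool pointing down it reaches from about 275 to 1000 mm from the base axis. Payload 8.4 kg.
Tool frame: the origin (TCP) lies midway between the tips of the shut fingers; the grasp point (between the pads) lies 19 mm behind it; z points along the fingers, y is the line along which they close (so a half turn about z gives the same grasp; the last joint's range is limited). The gripper opens to 85 mm and grips with 20 to 120 N. Pads are 22 mm wide; open, the fingers measure 114 mm over their backs; the gripper's body (76 mm by 85 mm) begins 54 mm behind the grasp point. The pads swing forward as they close: fully open they stand 13 mm farther back than shut.
Start: joints at [1.26, 0.353, 1.633, -0, 1.155, -0.002], TCP at [189.946, 595.44, 231.281] pointing down, gripper open.
Joint ranges: [-2.63, 2.63], [-0.92, 2.1], [0.06, 2.66], [-1.3, 4.44], [0, 2.69], [-3.02, 3.02]. Speed limits (rad/s): [2.22, 2.22, 2.79, 3.14, 3.14, 3.14].

### API

Orientations are given as [roll, pitch, yaw] about the fixed x, y, z axes, in that order (R = Rz(yaw) Ry(pitch) Rx(roll)).
In Python, from rig import telemetry, optics, r gives the robot as it stands.
- The arm moves only by the tool play_rows, never from a script. Its arguments are lists of equal length, an entry for each row: "dp": the shift along the tool's x, y, z in units of 40 mm (1.0 is 40 mm), a list of three; "rot": the turn, a rotation vector about the tool's x, y, z in units of 6 degrees (1.0 is 6 degrees), a list of three. In form: {"dp": [[tx, ty, tz], ...], "rot": [[ax, ay, az], ...]}. A call has 1 to 5 rows; each row is the pose to reach, as a shift and turn from the pose commanded when the call began, along the tool's axes at that moment; what a row does not reach only later rows make up. A row lasts 1/12 s, in which the tool goes at most 41.7 mm and 7.16 degrees, less where a joint would pass 70% of its speed; a pose out of reach is approached as far as the arm can. A call with a gripper value outside its range is refused whole. "fingers" is the opening, from 0 (shut) to 1 (fully open), set as the call begins (left out, the last holds). The fingers move at their own pace and stop on an object; "grip_force" is the grip in N (left out, the last holds). Time passes only in rows, so rows that repeat a pose let the fingers close. It gives the time, the measured TCP pose, the force, the opening and the grip force at its end, in the units of the state.
- telemetry.sense(): the state, without advancing time (a new reading comes with each control period).
- optics.grab_frame(name): name is "side" or "top"; returns a dict with "color" (480x640x3 uint8, red, green, blue), "mtx" (3x3 intrinsics, pixels), "D" ([k1, k2, p1, p2, k3] as OpenCV has them; the pictures are not rectified), "R" (3x3) and "t" (3): a world point X has camera coordinates R X + t. Camera axes: x right, y down, z forward; pixel columns grow to the right and rows downward; lengths in mm; the calibration is good to about 2 mm. A picture is of the moment at which its call begins. There is no depth.
- r.sign_off(): hands the job in; it is judged then, once.
The state is a dict: "clock": time; "qpos": joint angles; "qvel": joint speeds; "joint_efforts": joint torques, N m; "eef_pos": TCP position; "tcp_rot": TCP orientation; "contact_force": force on the tool from outside, world axes, zero at the start; "wrist_torque": the same for the moment, N m; "opening": opening from 0.0 (shut) to 1.0 (fully open); "grasp_force": force on a finger pad.
Only numpy, scipy, OpenCV 4.12 (cv2) and the standard library are available. Lean on these libraries where they do the work, as an engineer would, in place of code of your own. Each camera call takes 0.05 s, during which the arm holds its last target. There are 200 camera calls.

### The job

Two glass sample vials lie on the roll bed of the vial-code reader, one on each side of its red scan line. Roll the blue-capped vial sideways with a fingertip, best by pushing its top along, until it lies along the scan line, centred over it; roll it rather than drag it, since dragging scuffs the printed code, and do not pinch it, lift it or press hard. When it lies still there and you have let go of it, press the reader's green key fully down and release it (not before); leave the red-capped vial and everything else on the bench where they are.

Things in the scene. Friction and masses are not known exactly. Their poses are not given: they have to be found in the camera images.
- reader: Vial-code reader: low white case, grey control apron at its front (-x), fixed, 181 x 250 mm, 40 mm high; place and yaw vary. Origin: on the bench under the middle of its flat grey roll bed. x: along the scan line, y: along the bed (the way vials roll), z up. Bed: 30 mm above the origin, x -56 to 56, y -118 to 118 mm; fences 10 mm high at x +-60 mm, lips 8 mm high at y +-121 mm.
- scan_line (a point): Middle of the scan line, on the bed's surface: a red line 4 mm wide across the bed, along the reader's x at its y = 0, in a black window 20 mm wide, with red marks on top of both fences.
- vial_blue: Amber glass vial, white label with black rings, BLUE cap; lies along the line's direction (+-3 deg), 45 to 75 mm to either side. Body 28 mm diameter, x -48 to 27 mm; cap 24 mm, to x 48 mm; 60 g. Origin on its axis, 14 mm above the bed; x to the cap; y, z turn as it rolls. Rolls 1 mm per 2 mm of a fingertip pressed on its top; barely coasts; pushed from behind it sticks to the finger and drags.
- vial_red: The same vial with a RED cap, lying 45 to 75 mm on the other side of the scan line; to be left alone. Same origin and axes.
- read_key_top (a point): Centre of the top of the reader's green round key: 25 mm across, 46 mm above the bench when up, in a black round housing 41 mm across (its rim 37 mm above the bench), on the apron at x -87, y -80 mm of the reader. Pressed straight down.
- read_key (a joint): Travel of the green key in m: 0 up, 0.005 fully down; springs back by itself; about 4 N holds it fully down.
- marker: Bystander: whiteboard marker with a blue cap, 134 mm long, 15 mm thick, lying on the bench in front of the reader. Origin at one end.
- tape: Bystander: roll of beige tape lying flat, 72 mm across, 19 mm high, right of the reader. Origin under its centre.
- dish: Bystander: Petri dish with lid, 91 mm across, 15 mm high, right of the reader near the bench front. Origin under its centre.
- small_bottle: Bystander: small white bottle with a blue cap, 42 mm across, 80 mm high, standing right of the reader. Origin under its centre.
- timer_box: Bystander: white kitchen-type timer with three coloured keys, 62 x 65 x 20 mm, near the bench front. Origin under its centre.

How it is judged (in metres and radians):
On the way, in this order (a step that is already met when the one before it is completed fails the run):
1. the blue-capped vial has rolled over on the bed (turned by more than about 100 degrees about its own axis) (angle between vial_blue's own z axis and vertical above 1.75 rad), for 0.05 s.
2. the blue-capped vial lies still on the scan line, its axis within 5 mm of it, and is let go (y of vial_blue in the frame of reader between -0.005 and 0.005 m and angle between the x axis of vial_blue and the x axis of reader, either way round below 0.15 rad and z of vial_blue in the frame of reader between 0.041 and 0.047 m and linear speed of vial_blue below 0.01 m/s and contact force between the fingers and vial_blue below 0.05 N), for 0.3 s.
3. the green key is pressed down (at least 4 of its 5 mm) with the vial on the line (value of joint read_key above 0.004 m and y of vial_blue in the frame of reader between -0.005 and 0.005 m), for 0.05 s.
At the end, for the whole second after the job is handed in: The blue-capped vial lies still on the bed along the scan line (axis within 5 mm of the line's middle and within 0.15 rad of its direction), touched by nothing but the bed, the green key is up again, and the red-capped vial is within 12 mm of where it was (all of step 2 and value of joint read_key below 0.001 m and distance of vial_red from where it was at the start of the episode below 0.012 m).
It fails at once if the blue-capped vial is lifted (its axis more than 10 mm above its lying height)  (z of vial_blue in the frame of reader above 0.054 m).
It fails at once if the glass vial is squeezed or pressed with more than 35 N (contact force between the fingers and vial_blue above 35 N).
It fails at once if the green key is pressed while the blue-capped vial is off the scan line (value of joint read_key above 0.003 m and (y of vial_blue in the frame of reader above 0.007 m or y of vial_blue in the frame of reader below -0.007 m)).
It fails at once if the red-capped vial is moved by more than 12 mm (distance of vial_red from where it was at the start of the episode above 0.012 m).
It fails at once if a bystander is moved by more than 20 mm (distance of any of marker, tape, dish, small_bottle, timer_box from where it was at the start of the episode above 0.02 m).
It also fails if it takes over 64 s, if anything falls off the work surface, if the arm or the gripper's body presses on something with over 40 N, if the wrist force passes 120 N, or if a joint passes its speed limit or range.

## Working session

There is one attempt and no reset: what is moved stays moved. The work goes in short steps, Python scripts to look and compute and a tool call to move; the robot and the scene stay as the last step left them, time stands still between calls to the robot, and variables do not carry over. Pictures are saved under pics/ and viewed, at most 10 in all, crops included, and the job is handed in when it is done.

Besides the shell and the picture viewer there is one more tool, called after ">>>" as name(argument=value, ...), one argument or row to a line, values as JSON. play_rows: Moves the arm, as the interface text tells. Its arguments: {"type":"object","properties":{"dp":{"type":"array"},"rot":{"type":"array"},"fingers":{"type":"number"},"grip_force":{"type":"number"}},"required":["dp","rot"]}

```bash
mkdir -p pics; ls
python3 - <<'E'
from rig import telemetry, optics, r
import cv2,numpy as np
print(telemetry.sense())
for n in("top","side"):
    f=optics.grab_frame(n);cv2.imwrite(f"pics/{n}0.png",f["color"][:,:,::-1])
    np.savez(f"{n}0.npz",**f);print(n,f["mtx"],f["D"],f["R"],f["t"])
E
```

```text
pics
{'clock': 0.0, 'qpos': array([ 1.25957683e+00,  3.53621401e-01,  1.63414117e+00, -1.91471232e-05,
        1.15518015e+00, -2.35153874e-03]), 'qvel': array([-0.0004408 ,  0.00044693, -0.00034967,  0.00076612,  0.00159147,
        0.00068963]), 'joint_efforts': array([ 5.06688502e-05, -6.05240464e+01, -3.42071164e+01,  4.23952099e-05,
        9.34259500e-03, -9.88076287e-07]), 'eef_pos': array([189.82008077, 594.98209028, 230.57536921]), 'tcp_rot': array([-3.14024255e+00,  1.43318586e-05,  2.83273245e+00]), 'contact_force': array([ 0.01138138, -0.24918536,  0.19029218]), 'wrist_torque': array([-0.00108446,  0.02989023, -0.0272176 ]), 'grasp_force': 0.0, 'opening': 1.000945706810987}
top [[538.27833065   0.         314.41988381]
 [  0.         538.27833065 246.70454987]
 [  0.           0.           1.        ]] [-0.16750969  0.          0.          0.          0.        ] [[ 8.05242158e-05 -9.99882710e-01  1.53153716e-02]
 [-9.93745223e-01 -1.79029490e-03 -1.11656734e-01]
 [ 1.11671056e-01 -1.52105863e-02 -9.93628811e-01]] [-164.88236545  519.23744626 1070.20144004]
side [[473.91628123   0.         315.39854644]
 [  0.         473.91628123 232.69259181]
 [  0.           0.           1.        ]] [-0.09920471  0.          0.          0.          0.        ] [[-0.92417793  0.38176122  0.01239086]
 [ 0.24610569  0.61996106 -0.7450371 ]
 [-0.29210812 -0.68549738 -0.66690793]] [523.29411989  30.12913783 988.42148546]
```

View pics/top0.png

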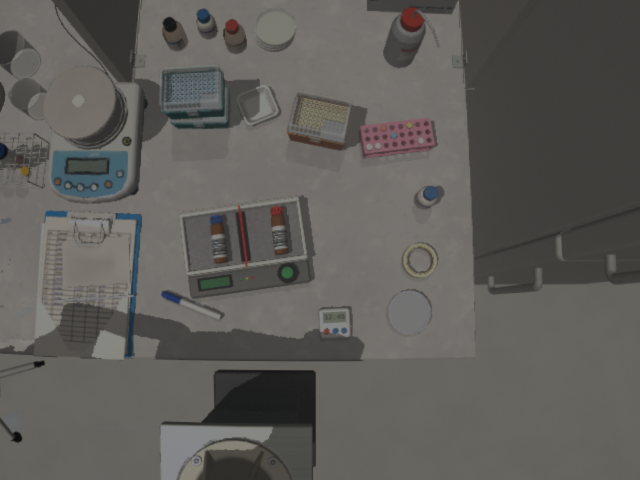

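View pics/side0.png

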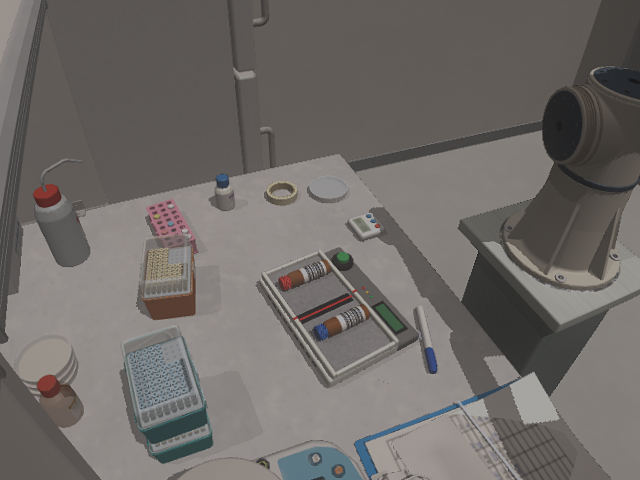

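The top view shows the reader around (245,240), with the scan line at (243,237) and the blue vial left of it (+y) at (218,240). The red vial is at (279,230), the green key at (288,272) and the marker at (190,305). The side view agrees.

```bash
cat > h.py <<'E'
import cv2,numpy as np
def ray(f,px,z):
    px=np.atleast_2d(np.array(px,float))
    n=cv2.undistortPoints(px.reshape(-1,1,2),f["mtx"],f["D"]).reshape(-1,2)
    d=np.c_[n,np.ones(len(n))]@f["R"]; C=-f["R"].T@f["t"]
    return C+d*((z-C[2])/d[:,2])[:,None]
def proj(f,P):
    return cv2.projectPoints(np.atleast_2d(np.array(P,float)),cv2.Rodrigues(f["R"])[0],f["t"],f["mtx"],f["D"])[0].reshape(-1,2)
def masks(f,box):
    x0,y0,x1,y1=box
    h=cv2.cvtColor(f["color"],cv2.COLOR_RGB2HSV).astype(int);H,S,V=h[...,0],h[...,1],h[...,2]
    roi=np.zeros(H.shape,bool);roi[y0:y1,x0:x1]=1
    m={"red":((H<5)|(H>174))&(S>150)&(V>60),"blue":(H>100)&(H<125)&(S>120)&(V>50),
       "green":(H>45)&(H<85)&(S>120)&(V>60),"amber":(H>4)&(H<16)&(S>110)&(V>40)}
    out={}
    for k,v in m.items():
        n,l,s,c=cv2.connectedComponentsWithStats((v&roi).astype(np.uint8))
        out[k]=[(s[i,4],c[i],np.argwhere(l==i)[:,::-1]) for i in range(1,n) if s[i,4]>=12]
    return out
E
python3 - <<'E'
from h import *
for n,box in(("top",(180,190,312,296)),("side",(255,240,420,385))):
    f=dict(np.load(n+"0.npz"));C=-f["R"].T@f["t"];print(n,C)
    for k,L in masks(f,box).items():
        for a,c,p in L:
            z={"red":30,"blue":48,"green":46,"amber":48}[k]
            w=ray(f,p,z)[:,:2];m=w.mean(0);u,s,v=np.linalg.svd(w-m);t=(w-m)@v.T
            print(k,a,c.round(1),m.round(1),"ang",np.degrees(np.arctan(v[0][1]/v[0][0])).round(1),"ext",np.ptp(t,0).round(1))
    x0,y0,x1,y1=box
    cv2.imwrite(f"pics/{n}c.png",cv2.resize(f["color"][y0:y1,x0:x1,::-1],None,fx=4.8,fy=4.1 if 0 else 4.8,interpolation=2))
E
```

```text
top [ 396.49248371 -147.65504685 1123.88457584]
red 43 [275.6 210.7] [594.  -84.3] ang -62.3 ext [20.4 14.1]
red 69 [242.9 237.7] [537.9 -17.6] ang 8.3 ext [104.4   2.9]
blue 47 [215.8 218.9] [573.9  36.2] ang -76.8 ext [18.1 12.4]
amber 90 [276.5 219.3] [573.1 -87.5] ang -12.0 ext [23. 20.]
amber 86 [216.2 228.5] [554.1  34.9] ang -51.0 ext [23.1 22.9]
amber 30 [279.8 251.2] [508.2 -94.5] ang -78.1 ext [16.9  6.8]
amber 34 [219.4 259.8] [490.6  27.1] ang -84.5 ext [18.5  7.5]
side [764.9278623  459.10804209 675.14939453]
red 33 [286. 280.] [ 582.3 -103.6] ang -62.9 ext [25.6 14. ]
red 85 [324.6 307.8] [541.8 -17.2] ang 8.4 ext [107.5   2.9]
blue 79 [321.6 329.9] [571.   36.3] ang 86.1 ext [27.8 15.5]
amber 39 [326.2 264.4] [505.2 -96.9] ang 86.5 ext [27.1  7.1]
amber 111 [295.6 275.7] [567.8 -91.3] ang 32.3 ext [26.  24.9]
amber 54 [365.  310.2] [487.3  26.4] ang 83.2 ext [30.1  8.7]
amber 172 [332.3 324.4] [550.4  32.7] ang 61.2 ext [33.5 27.1]
```

View pics/topc.png

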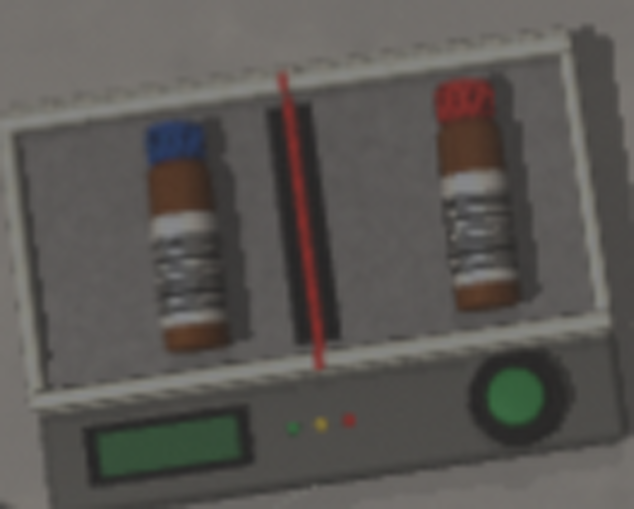

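The crop shows clean features: line at crop (300,230), blue vial (185,240), red vial (480,195), key (515,397). In world terms, the line passes (540,-17) with yaw 8.3°, which both views agree on. The blue vial centre is about (536,32), 50 mm to the +y side of the line and yawed about 6°. I'll move above it with the fingers shut.

>>> play_rows(
  dp=[
    [-0.62, -0.54, 0],
    [-1.24, -1.08, 0],
    [-1.86, -1.62, 0],
    [-2.48, -2.16, 0],
    [-3.1, -2.7, 0],
  ],
  rot=[
    [0, 0, 0],
    [0, 0, 0],
    [0, 0, 0],
    [0, 0, 0],
    [0, 0, 0],
  ],
  fingers=0,
)

```text
clock: 0.52
eef_pos: [275.6, 453.3, 230.9]
tcp_rot: [-3.141, -0.0, 2.833]
contact_force: [-0.1, 0.6, 0.9]
opening: 0.296
grasp_force: 0.0
```

>>> play_rows(
  dp=[
    [-0.62, -0.54, 0],
    [-1.24, -1.08, 0],
    [-1.86, -1.62, 0],
    [-2.48, -2.16, 0],
    [-3.1, -2.7, 0],
  ],
  rot=[
    [0, 0, 0],
    [0, 0, 0],
    [0, 0, 0],
    [0, 0, 0],
    [0, 0, 0],
  ],
)

```text
clock: 0.93
eef_pos: [360.9, 312.7, 231.1]
tcp_rot: [-3.141, -0.0, 2.833]
contact_force: [0.6, -0.6, 0.2]
opening: 0.002
grasp_force: 0.0
```

>>> play_rows(
  dp=[
    [-0.62, -0.54, 0],
    [-1.24, -1.08, 0],
    [-1.86, -1.62, 0],
    [-2.48, -2.16, 0],
    [-3.1, -2.7, 0],
  ],
  rot=[
    [0, 0, 0],
    [0, 0, 0],
    [0, 0, 0],
    [0, 0, 0],
    [0, 0, 0],
  ],
)

```text
clock: 1.35
eef_pos: [446.3, 172.1, 231.2]
tcp_rot: [-3.141, -0.0, 2.833]
contact_force: [1.1, 0.5, 0.1]
opening: -0.001
grasp_force: 0.0
```

>>> play_rows(
  dp=[
    [-0.62, -0.54, 0],
    [-1.24, -1.08, 0],
    [-1.86, -1.62, 0],
    [-2.48, -2.16, 0],
    [-3.1, -2.4, 0],
  ],
  rot=[
    [0, 0, 0],
    [0, 0, 0],
    [0, 0, 0],
    [0, 0, 0],
    [0, 0, 0],
  ],
)

```text
clock: 1.77
eef_pos: [534.7, 41.9, 231.0]
tcp_rot: [-3.141, -0.001, 2.832]
contact_force: [0.0, 0.5, 0.1]
opening: -0.001
grasp_force: 0.0
```

>>> play_rows(
  dp=[
    [0, 0, 0],
    [0, 0, 0],
    [0, 0, 0.6],
    [0, 0, 1.2],
    [0, 0, 1.8],
  ],
  rot=[
    [0, 0, -1],
    [0, 0, -2],
    [0, 0, -3],
    [0, 0, -4],
    [0, 0, -4.35],
  ],
)

```text
clock: 2.18
eef_pos: [534.9, 44.4, 158.6]
tcp_rot: [-3.142, 0.001, -2.989]
contact_force: [-0.7, 0.2, 0.1]
opening: 0.004
grasp_force: 0.0
```

>>> play_rows(
  dp=[
    [0, 0, 0.6],
    [0, 0, 1.2],
    [0, 0, 1.8],
    [0, 0, 2.25],
    [0, 0, 2.25],
  ],
  rot=[
    [0, 0, 0],
    [0, 0, 0],
    [0, 0, 0],
    [0, 0, 0],
    [0, 0, 0],
  ],
)

```text
clock: 2.6
eef_pos: [532.1, 44.3, 65.8]
tcp_rot: [3.141, -0.006, -2.995]
contact_force: [-0.8, -0.3, 0.5]
opening: -0.001
grasp_force: 0.0
```

Run:
```python
from rig import telemetry, optics
from h import *
f=optics.grab_frame("side");np.savez("s1.npz",**f)
cv2.imwrite("pics/s1.png",cv2.resize(f["color"][220:380,240:440,::-1],None,fx=3.7,fy=3.7,interpolation=2))
s=telemetry.sense();print(s["eef_pos"],proj(f,s["eef_pos"]))
```

```text
[533.17975879  44.44884606  67.63755275] [[345.54999588 319.07306485]]
```

View pics/s1.png

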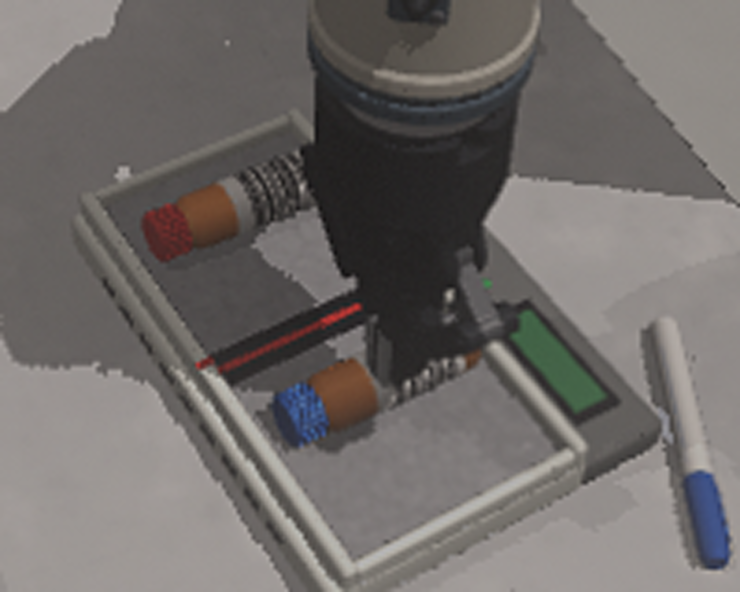

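The side view shows the shut fingertips at crop (395,370), just above the blue vial's label. The cap is at (300,410), and the line at (290,335) is clear. I'll descend gently until contact.

>>> play_rows(
  dp=[
    [0, -0.05, 0.1],
    [0, -0.05, 0.16],
    [0, -0.05, 0.2],
    [0, -0.05, 0.22],
    [0, -0.05, 0.22],
  ],
  rot=[
    [0, 0, 0],
    [0, 0, 0],
    [0, 0, 0],
    [0, 0, 0],
    [0, 0, 0],
  ],
)

```text
clock: 3.07
eef_pos: [535.4, 42.6, 61.0]
tcp_rot: [-3.142, 0.001, -2.995]
contact_force: [0.1, 0.1, 0.3]
opening: -0.004
grasp_force: 0.0
```

>>> play_rows(
  dp=[
    [0, 0, 0.01],
    [0, 0, 0.02],
    [0, 0, 0.03],
    [0, 0, 0.03],
    [0, 0, 0.03],
  ],
  rot=[
    [0, 0, 0],
    [0, 0, 0],
    [0, 0, 0],
    [0, 0, 0],
    [0, 0, 0],
  ],
)

```text
clock: 3.48
eef_pos: [535.2, 42.6, 59.3]
tcp_rot: [3.142, 0.0, -2.995]
contact_force: [-0.3, 0.3, -0.1]
opening: 0.002
grasp_force: 0.0
```

>>> play_rows(
  dp=[
    [0, 0, 0.02],
    [0, 0, 0.03],
    [0, 0, 0.03],
    [0, 0, 0.03],
    [0, 0, 0.03],
  ],
  rot=[
    [0, 0, 0],
    [0, 0, 0],
    [0, 0, 0],
    [0, 0, 0],
    [0, 0, 0],
  ],
)

```text
clock: 3.9
eef_pos: [535.1, 42.6, 58.1]
tcp_rot: [-3.142, -0.0, -2.995]
contact_force: [-1.0, -0.3, -0.1]
opening: 0.003
grasp_force: 0.0
```

>>> play_rows(
  dp=[
    [0, 0, 0.01],
    [0, 0, 0.02],
    [0, 0, 0.02],
    [0, 0, 0.02],
    [0, 0, 0.02],
  ],
  rot=[
    [0, 0, 0],
    [0, 0, 0],
    [0, 0, 0],
    [0, 0, 0],
    [0, 0, 0],
  ],
)

```text
clock: 4.32
eef_pos: [535.2, 42.6, 57.3]
tcp_rot: [-3.142, 0.0, -2.995]
contact_force: [0.5, -0.0, 0.9]
opening: -0.002
grasp_force: 0.1
```

>>> play_rows(
  dp=[
    [0, 0, 0.01],
    [0, 0, 0.015],
    [0, 0, 0.015],
    [0, 0, 0.015],
    [0, 0, 0.015],
  ],
  rot=[
    [0, 0, 0],
    [0, 0, 0],
    [0, 0, 0],
    [0, 0, 0],
    [0, 0, 0],
  ],
)

```text
clock: 4.73
eef_pos: [535.2, 42.7, 56.9]
tcp_rot: [3.142, 0.0, -2.995]
contact_force: [-2.0, 0.6, 5.3]
opening: -0.002
grasp_force: 2.7
```

Contact at about 5 N, so I'll start the stroke slowly.

>>> play_rows(
  dp=[
    [0, -0.08, 0],
    [0, -0.17, 0],
    [0, -0.26, 0],
    [0, -0.35, 0],
    [0, -0.4, 0],
  ],
  rot=[
    [0, 0, 0],
    [0, 0, 0],
    [0, 0, 0],
    [0, 0, 0],
    [0, 0, 0],
  ],
)

```text
clock: 5.15
eef_pos: [537.5, 26.4, 57.7]
tcp_rot: [-3.141, -0.0, -2.995]
contact_force: [-4.9, -0.6, 16.3]
opening: -0.004
grasp_force: 8.6
```

```bash
cat > look.py <<'E'
from rig import telemetry, optics
from h import *
import sys
def show(n,box,pic=None):
    f=optics.grab_frame(n)
    for k,L in masks(f,box).items():
        for a,c,p in L:
            z={"red":30,"blue":48,"green":46,"amber":48}[k]
            w=ray(f,p,z)[:,:2];m=w.mean(0)
            print(n,k,a,m.round(1),"reader",(np.array([[.9895,.1444],[-.1444,.9895]])@(m-[540,-17.3])).round(1))
    if pic:
        x0,y0,x1,y1=box
        cv2.imwrite(pic,cv2.resize(f["color"][y0:y1,x0:x1,::-1],None,fx=4.5,fy=4.5,interpolation=2))
if __name__=="__main__":
    show("side",(255,240,420,370),sys.argv[1] if len(sys.argv)>1 else None);show("top",(180,190,312,296))
    s=telemetry.sense();print(s["eef_pos"],s["contact_force"])
E
python3 look.py
```

```text
side red 33 [547.3 -16.7] reader [ 7.3 -0.5]
side blue 93 [571.9  28.3] reader [38.2 40.5]
side amber 177 [568.7 -87.7] reader [ 18.2 -73.8]
side amber 27 [489.6  27.4] reader [-43.4  51.5]
side amber 170 [552.9  26.8] reader [19.1 41.8]
top red 44 [515.9 -20.8] reader [-24.4   0. ]
top green 14 [ 469.2 -113.2] reader [-83.9 -84.7]
top amber 120 [572.7 -88.1] reader [ 22.2 -74.8]
top amber 45 [508.4 -96.2] reader [-42.7 -73.5]
top amber 25 [492.   13.6] reader [-43.1  37.5]
[537.49858312  26.3295557   57.71042855] [-5.79523544  0.07168066 17.49956166]
```

It rolled 8 mm for 16 mm of tip travel. I'll ease the pressure a little and continue.

>>> play_rows(
  dp=[
    [0, -0.08, -0.01],
    [0, -0.17, -0.015],
    [0, -0.26, -0.015],
    [0, -0.35, -0.015],
    [0, -0.42, -0.015],
  ],
  rot=[
    [0, 0, 0],
    [0, 0, 0],
    [0, 0, 0],
    [0, 0, 0],
    [0, 0, 0],
  ],
)

```text
clock: 5.67
eef_pos: [539.7, 9.9, 57.8]
tcp_rot: [-3.142, -0.0, -2.995]
contact_force: [-3.6, -0.2, 10.9]
opening: -0.002
grasp_force: 5.5
```

```bash
python3 look.py | egrep "blue|amber|\[5"
```

```text
side red 18 [554.  -15.6] reader [14.1 -0.4]
side red 16 [584.7 -11. ] reader [45.2 -0.2]
side blue 98 [573.2  21. ] reader [38.4 33.1]
side amber 176 [568.5 -87.6] reader [ 18.  -73.7]
side amber 47 [489.7  12.7] reader [-45.5  36.9]
side amber 179 [553.4  18.1] reader [18.3 33.1]
top red 41 [514.  -21.1] reader [-26.3   0. ]
top amber 119 [572.6 -88.1] reader [ 22.1 -74.8]
top amber 41 [508.1 -95.9] reader [-42.9 -73.2]
[539.73835601   9.64669587  57.79394963] [-3.57035233  0.71142119 11.49897466]
```

>>> play_rows(
  dp=[
    [0, -0.08, 0],
    [0, -0.15, 0],
    [0, -0.2, 0],
    [0, -0.2, 0],
    [0, -0.2, -0.25],
  ],
  rot=[
    [0, 0, 0],
    [0, 0, 0],
    [0, 0, 0],
    [0, 0, 0],
    [0, 0, 0],
  ],
)

```text
clock: 6.18
eef_pos: [539.8, 2.0, 66.1]
tcp_rot: [3.141, -0.003, -2.995]
contact_force: [-0.1, 0.4, -0.2]
opening: -0.002
grasp_force: 0.0
```

>>> play_rows(
  dp=[
    [0, 0, 0],
    [0, 0.2, 0],
    [0, 0.4, 0],
    [0, 0.53, 0],
    [0, 0.53, 0],
  ],
  rot=[
    [0, 0, 0],
    [0, 0, 0],
    [0, 0, 0],
    [0, 0, 0],
    [0, 0, 0],
  ],
)

```text
clock: 6.6
eef_pos: [537.6, 24.6, 67.1]
tcp_rot: [3.141, -0.0, -2.994]
contact_force: [-0.3, 0.6, -0.6]
opening: -0.001
grasp_force: 0.0
```

```bash
python3 look.py | egrep "blue|amber|\[5"
```

```text
side red 39 [550.5 -16.2] reader [10.5 -0.4]
side red 12 [587.1 -10.6] reader [47.5 -0.2]
side blue 96 [573.6  16.5] reader [38.1 28.5]
side amber 174 [568.5 -87.9] reader [ 18. -74.]
side amber 18 [491.8  17. ] reader [-42.7  40.9]
side amber 186 [553.1  13.6] reader [17.4 28.7]
top red 46 [517.1 -20.6] reader [-23.1   0. ]
top amber 120 [572.6 -88.2] reader [ 22.  -74.9]
top amber 42 [508.3 -96.5] reader [-42.8 -73.8]
top amber 40 [493.4   6. ] reader [-42.8  29.7]
[537.81854546  23.74478928  67.11358653] [0.80852946 0.61945251 0.12664292]
```

>>> play_rows(
  dp=[
    [0, -0.03, 0.1],
    [0, -0.03, 0.2],
    [0, -0.03, 0.23],
    [0, -0.03, 0.245],
    [0, -0.03, 0.245],
  ],
  rot=[
    [0, 0, 0],
    [0, 0, 0],
    [0, 0, 0],
    [0, 0, 0],
    [0, 0, 0],
  ],
)

```text
clock: 7.12
eef_pos: [537.9, 21.9, 57.3]
tcp_rot: [3.141, -0.001, -2.995]
contact_force: [-1.3, -0.2, 1.8]
opening: 0.0
grasp_force: 0.7
```

>>> play_rows(
  dp=[
    [0, -0.08, 0],
    [0, -0.17, 0],
    [0, -0.26, 0],
    [0, -0.35, 0],
    [0, -0.4, 0],
  ],
  rot=[
    [0, 0, 0],
    [0, 0, 0],
    [0, 0, 0],
    [0, 0, 0],
    [0, 0, 0],
  ],
)

```text
clock: 7.53
eef_pos: [540.1, 5.5, 57.9]
tcp_rot: [-3.142, -0.001, -2.995]
contact_force: [-4.0, -0.1, 8.7]
opening: -0.0
grasp_force: 3.9
```

```bash
python3 look.py | egrep "blue|amber|\[5"
```

```text
side blue 90 [574.9   7.6] reader [38.1 19.6]
side amber 176 [568.4 -87.6] reader [ 18.  -73.6]
side amber 33 [491.6   4.3] reader [-44.7  28.4]
side amber 168 [555.4   6.3] reader [18.6 21.2]
top amber 122 [572.7 -88.1] reader [ 22.1 -74.8]
top amber 40 [508.3 -96. ] reader [-42.7 -73.3]
[540.15359464   5.46062102  57.9018924 ] [-3.13993858 -1.10163653  7.45652245]
```

>>> play_rows(
  dp=[
    [0, -0.1, 0],
    [0, -0.23, 0],
    [0, -0.36, 0],
    [0, -0.49, 0],
    [0, -0.6, 0],
  ],
  rot=[
    [0, 0, 0],
    [0, 0, 0],
    [0, 0, 0],
    [0, 0, 0],
    [0, 0, 0],
  ],
)

```text
clock: 8.05
eef_pos: [543.6, -18.2, 57.7]
tcp_rot: [-3.141, -0.001, -2.995]
contact_force: [-1.1, -0.8, 0.9]
opening: -0.002
grasp_force: 0.4
```

>>> play_rows(
  dp=[
    [0, 0, 0],
    [0, 0, 0],
    [0, 0, -0.25],
    [0, 0.3, -0.25],
    [0, 0.55, -0.25],
  ],
  rot=[
    [0, 0, 0],
    [0, 0, 0],
    [0, 0, 0],
    [0, 0, 0],
    [0, 0, 0],
  ],
)

```text
clock: 8.47
eef_pos: [541.4, 5.0, 68.2]
tcp_rot: [-3.142, 0.002, -2.996]
contact_force: [-0.0, -0.2, -0.2]
opening: -0.001
grasp_force: 0.0
```

```bash
python3 look.py | egrep "blue|amber|red|\[5"
```

```text
side blue 84 [576.8  -3.1] reader [38.4  8.7]
side amber 170 [568.4 -88.1] reader [ 17.9 -74.2]
side amber 30 [493.5  -5.9] reader [-44.4  18. ]
side amber 176 [555.8  -6.3] reader [17.2  8.6]
top amber 120 [572.6 -88.2] reader [ 22.  -74.9]
top amber 40 [508.2 -95.7] reader [-42.8 -73. ]
top amber 46 [495.8 -15.7] reader [-43.5   8. ]
[540.5662648    5.99389534  67.65571981] [-0.39232327 -0.79473277 -0.29118138]
```

>>> play_rows(
  dp=[
    [0, -0.2, 0],
    [0, -0.2, 0.12],
    [0, -0.2, 0.22],
    [0, -0.2, 0.255],
    [0, -0.2, 0.255],
  ],
  rot=[
    [0, 0, 0],
    [0, 0, 0],
    [0, 0, 0],
    [0, 0, 0],
    [0, 0, 0],
  ],
)

```text
clock: 8.98
eef_pos: [542.3, -4.1, 57.8]
tcp_rot: [-3.141, 0.0, -2.995]
contact_force: [-3.2, -0.4, 12.5]
opening: -0.001
grasp_force: 6.5
```

>>> play_rows(
  dp=[
    [0, -0.08, 0],
    [0, -0.17, 0],
    [0, -0.26, 0],
    [0, -0.35, 0],
    [0, -0.35, 0],
  ],
  rot=[
    [0, 0, 0],
    [0, 0, 0],
    [0, 0, 0],
    [0, 0, 0],
    [0, 0, 0],
  ],
)

```text
clock: 9.4
eef_pos: [544.2, -18.4, 57.8]
tcp_rot: [-3.141, 0.0, -2.996]
contact_force: [-2.9, -1.6, 12.7]
opening: 0.002
grasp_force: 6.7
```

```bash
python3 look.py | egrep "blue|amber|red|\[5"
```

```text
side blue 84 [577.4 -10.1] reader [38.   1.7]
side amber 170 [568.4 -88.1] reader [ 17.9 -74.2]
side amber 48 [493.5 -18.9] reader [-46.3   5.1]
side amber 159 [557.6 -12.6] reader [18.1  2.1]
top amber 118 [572.7 -87.9] reader [ 22.2 -74.6]
top amber 41 [508.3 -95.7] reader [-42.7 -73. ]
[544.12670691 -18.18084307  57.75355063] [-3.87854221 -1.58469284 13.44146738]
```

>>> play_rows(
  dp=[
    [0, -0.04, 0],
    [0, -0.07, 0],
    [0, -0.07, 0],
    [0, -0.07, 0],
    [0, -0.07, -0.1],
  ],
  rot=[
    [0, 0, 0],
    [0, 0, 0],
    [0, 0, 0],
    [0, 0, 0],
    [0, 0, 0],
  ],
)

```text
clock: 9.92
eef_pos: [544.0, -20.7, 60.8]
tcp_rot: [3.141, -0.001, -2.995]
contact_force: [-0.2, -0.5, 0.2]
opening: -0.002
grasp_force: 0.0
```

>>> play_rows(
  dp=[
    [0, 0, -0.7],
    [0, 0, -1.5],
    [0.8, 0, -2.2],
    [1.6, 0, -2.5],
    [2.3, 0, -2.5],
  ],
  rot=[
    [0, 0, 0],
    [0, 0, 0],
    [0, 0, 0],
    [0, 0, 0],
    [0, 0, 0],
  ],
)

```text
clock: 10.33
eef_pos: [453.5, -34.2, 163.5]
tcp_rot: [-3.141, 0.004, -2.995]
contact_force: [-0.6, 0.1, -0.2]
opening: 0.004
grasp_force: 0.0
```

>>> play_rows(
  dp=[
    [0, -0.8, 0],
    [0, -1.6, 0],
    [0, -1.9, 0],
    [0, -1.9, 0],
    [0, -1.9, 0],
  ],
  rot=[
    [0, 0, 0],
    [0, 0, 0],
    [0, 0, 0],
    [0, 0, 0],
    [0, 0, 0],
  ],
)

```text
clock: 10.75
eef_pos: [464.3, -109.3, 160.9]
tcp_rot: [3.141, -0.001, -2.997]
contact_force: [-0.6, -0.3, -1.0]
opening: -0.001
grasp_force: 0.0
```

```bash
python3 look.py pics/s2.png
```

```text
side red 48 [ 583.5 -102.8] reader [ 30.7 -90.9]
side blue 63 [576.9 -12.3] reader [37.2 -0.4]
side amber 42 [505.4 -95.8] reader [-45.6 -72.7]
side amber 121 [568.1 -90.9] reader [ 17.1 -76.9]
side amber 47 [493.9 -22.3] reader [-46.4   1.7]
side amber 168 [557.2 -14.8] reader [17.4  0. ]
[ 464.13042025 -108.28823857  160.82925567] [-1.02436461 -0.63800185  0.41168473]
```

View pics/s2.png

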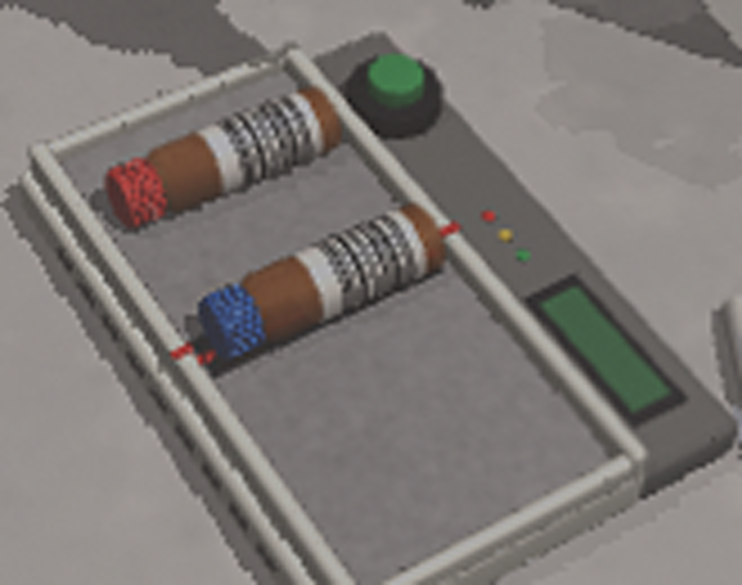

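The side view shows the blue vial lying along the line, with the red marks at crop (183,352) and (450,230) in line with it. The red vial is undisturbed. I'll swing the arm aside for a clear top view.

>>> play_rows(
  dp=[
    [0, 1, 0],
    [0, 2, 0],
    [0, 3, 0],
    [0, 4, 0],
    [0, 5, 0],
  ],
  rot=[
    [0, 0, 0],
    [0, 0, 0],
    [0, 0, 0],
    [0, 0, 0],
    [0, 0, 0],
  ],
)

```text
clock: 11.27
eef_pos: [434.1, 91.4, 161.2]
tcp_rot: [3.141, -0.0, -2.994]
contact_force: [1.3, 0.3, -0.5]
opening: -0.001
grasp_force: 0.0
```

>>> play_rows(
  dp=[
    [0, 1, 0],
    [0, 2, 0],
    [0, 3, 0],
    [0, 4, 0],
    [0, 4, 0],
  ],
  rot=[
    [0, 0, 0],
    [0, 0, 0],
    [0, 0, 0],
    [0, 0, 0],
    [0, 0, 0],
  ],
)

```text
clock: 11.68
eef_pos: [410.5, 254.0, 161.5]
tcp_rot: [3.139, 0.001, -2.99]
contact_force: [-0.9, -1.1, 0.8]
opening: 0.0
grasp_force: 0.0
```

```bash
cat >> look.py <<'E'
    show("top",(180,190,312,296),"pics/t2.png")
E
python3 look.py
```

```text
side red 36 [ 582.2 -102.5] reader [ 29.5 -90.4]
side blue 35 [579.1 -16.8] reader [38.8 -5.2]
side amber 46 [505.4 -95.3] reader [-45.5 -72.2]
side amber 123 [568.1 -90.8] reader [ 17.2 -76.8]
side amber 59 [493.8 -20.9] reader [-46.3   3.1]
side amber 182 [556.7 -14.6] reader [16.9  0.2]
top red 45 [594. -84.] reader [ 43.8 -73.8]
top blue 25 [582.8 -13.5] reader [42.9 -2.4]
top amber 98 [572.9 -87.6] reader [ 22.4 -74.3]
top amber 100 [560.1 -13.6] reader [20.4  0.8]
top amber 39 [508.  -94.4] reader [-42.8 -71.7]
top amber 50 [496.5 -21.7] reader [-43.6   1.9]
[410.55855642 249.11784325 160.95797805] [-0.89780679 -0.23578855 -0.38332594]
top red 48 [593.9 -83.9] reader [ 43.7 -73.7]
top blue 22 [583.  -14.1] reader [43. -3.]
top amber 96 [572.8 -87.5] reader [ 22.3 -74.2]
top amber 99 [560.2 -13.7] reader [20.5  0.7]
top amber 39 [507.9 -94.4] reader [-42.9 -71.7]
top amber 50 [496.7 -21.8] reader [-43.5   1.8]
```

View pics/t2.png

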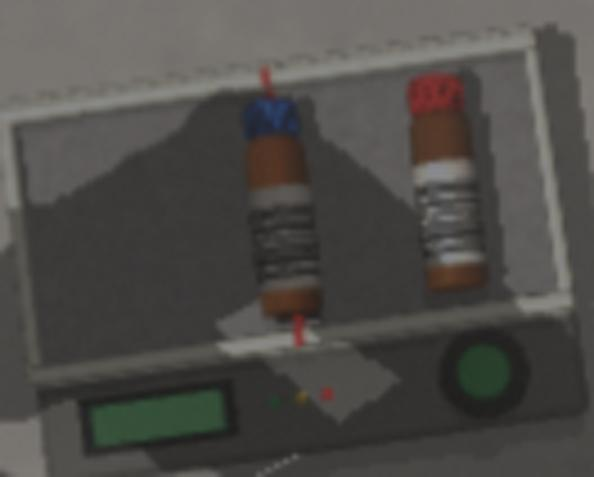

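The clear top view shows the vial centred on the line: body at crop (284,240), red marks at (267,80) and (299,330), so within about 2 mm. The key is at crop (484,372). Next I'll go back over the key and press it.

Run:
```python
from h import *
f=dict(np.load("top0.npz"));print(ray(f,[[287.5,272.7]],46), proj(f,[465,-109,46]))
f=dict(np.load("side0.npz"));h=cv2.cvtColor(f["color"],cv2.COLOR_RGB2HSV)
m=cv2.inRange(h[240:280,325:365],(40,100,30),(90,255,255));p=np.argwhere(m)[:,::-1]+[325,240];print(len(p),p.mean(0),ray(f,p.mean(0),45))
```

```text
[[ 465.09949266 -110.19218157   46.        ]] [[286.90512696 272.74843798]]
74 [342.62162162 256.10810811] [[ 466.39494029 -108.18902085   45.        ]]
```

>>> play_rows(
  dp=[
    [0, -1, 0],
    [0, -2, 0],
    [0, -3, 0],
    [0, -4, 0],
    [0, -5, 0],
  ],
  rot=[
    [0, 0, 0],
    [0, 0, 0],
    [0, 0, 0],
    [0, 0, 0],
    [0, 0, 0],
  ],
)

```text
clock: 12.25
eef_pos: [440.3, 46.4, 161.3]
tcp_rot: [-3.141, -0.0, -2.996]
contact_force: [1.6, 0.9, 0.4]
opening: -0.002
grasp_force: 0.0
```

>>> play_rows(
  dp=[
    [0, -1, 0],
    [0, -2, 0],
    [0, -3, 0],
    [0, -4, 0],
    [0, -4, 0],
  ],
  rot=[
    [0, 0, 0],
    [0, 0, 0],
    [0, 0, 0],
    [0, 0, 0],
    [0, 0, 0],
  ],
)

```text
clock: 12.67
eef_pos: [464.7, -115.9, 161.6]
tcp_rot: [-3.139, 0.001, -3.001]
contact_force: [0.0, 0.7, 0.3]
opening: 0.005
grasp_force: 0.0
```

>>> play_rows(
  dp=[
    [0, 0, 0.8],
    [0, 0, 1.6],
    [0, 0, 2.3],
    [0, 0, 2.7],
    [0, 0, 2.7],
  ],
  rot=[
    [0, 0, 0],
    [0, 0, 0],
    [0, 0, 0],
    [0, 0, 0],
    [0, 0, 0],
  ],
)

```text
clock: 13.08
eef_pos: [461.0, -109.1, 50.3]
tcp_rot: [3.139, -0.006, -2.997]
contact_force: [-1.4, -0.0, -0.6]
opening: -0.003
grasp_force: 0.0
```

>>> play_rows(
  dp=[
    [0, 0, 0.05],
    [0, 0, 0.15],
    [0, 0, 0.25],
    [0, 0, 0.29],
    [0, 0, 0.29],
  ],
  rot=[
    [0, 0, 0],
    [0, 0, 0],
    [0, 0, 0],
    [0, 0, 0],
    [0, 0, 0],
  ],
)

```text
clock: 13.5
eef_pos: [465.4, -109.3, 42.3]
tcp_rot: [-3.141, 0.002, -2.995]
contact_force: [0.4, -1.9, 2.6]
opening: -0.001
grasp_force: 1.5
```

>>> play_rows(
  dp=[
    [0, 0, 0.03],
    [0, 0, 0.05],
    [0, 0, 0.05],
    [0, 0, 0.05],
    [0, 0, 0.05],
  ],
  rot=[
    [0, 0, 0],
    [0, 0, 0],
    [0, 0, 0],
    [0, 0, 0],
    [0, 0, 0],
  ],
)

```text
clock: 13.92
eef_pos: [465.4, -109.3, 40.8]
tcp_rot: [-3.141, 0.002, -2.995]
contact_force: [-1.8, -3.0, 14.7]
opening: 0.001
grasp_force: 7.3
```

Fully down: 14.7 N, against the stop. I'll release it, retract and check.

>>> play_rows(
  dp=[
    [0, 0, -0.2],
    [0, 0, -0.8],
    [0, 0, -1.5],
    [0, 0, -2.2],
    [0, 0, -2.8],
  ],
  rot=[
    [0, 0, 0],
    [0, 0, 0],
    [0, 0, 0],
    [0, 0, 0],
    [0, 0, 0],
  ],
)

```text
clock: 14.33
eef_pos: [464.3, -108.7, 153.4]
tcp_rot: [3.141, 0.0, -2.995]
contact_force: [-0.7, 0.2, -0.0]
opening: -0.001
grasp_force: 0.0
```

>>> play_rows(
  dp=[
    [0, 0, 0],
    [0, 0, 0],
    [0, 0, 0],
    [0, 0, 0],
    [0, 0, 0],
  ],
  rot=[
    [0, 0, 0],
    [0, 0, 0],
    [0, 0, 0],
    [0, 0, 0],
    [0, 0, 0],
  ],
)

```text
clock: 14.75
eef_pos: [463.7, -108.7, 150.6]
tcp_rot: [3.141, -0.002, -2.995]
contact_force: [-0.0, -0.2, -0.1]
opening: -0.003
grasp_force: 0.0
```

```bash
python3 look.py pics/s3.png | grep side
```

```text
side red 49 [ 583.4 -102. ] reader [ 30.7 -90.1]
side blue 63 [577.  -12.5] reader [37.3 -0.6]
side amber 41 [505.4 -96.2] reader [-45.6 -73. ]
side amber 125 [568.3 -90.9] reader [ 17.3 -76.9]
side amber 47 [493.9 -22.3] reader [-46.4   1.7]
side amber 164 [557.  -15.1] reader [17.1 -0.2]
```

View pics/s3.png

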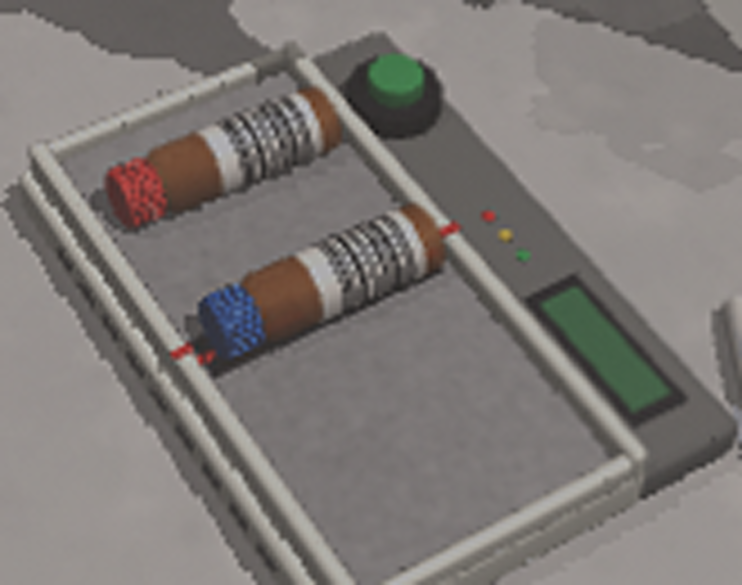

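The key is up again at crop (397,75). The blue vial is unchanged on the line, and the red vial has not moved.

```bash
python3 -c "
from rig import r
print(r.sign_off())"
```

```text
the job is handed in; nothing more can be done
None
```

I rolled the blue-capped vial onto the scan line (about 2 mm off centre by the camera measurements), then pressed the green key fully down and released it, left the red-capped vial in place, and handed the job in at about 15 s; no verdict came back.

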